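Brew a large coffee at the pod machine

ROBOT

A 6-joint arm with a two-finger parallel gripper is mounted at the origin on a cart in front of the work surface, level with it; the furniture and walls round the work are solid. World frame = base frame: x ahead of the robot, y to its left, z up, the work surface at z = 0. Lengths are in m, angles in degrees, forces in N, time in s.
With the tool pointing down it reaches from about 0.375 to 0.9 m from the base axis. Payload 3.1 kg.
Tool frame: the origin (TCP) lies at the very end of the fingers, on their centre line; the grasp point (between the pads) lies 19 mm behind it (bot.hold_point_z is the z of the grasp point in the tool frame, in m); z points along the fingers, y is the line along which they close (so a half turn about z gives the same grasp; the last joint's range is limited). The gripper opens to 87 mm and grips with 3 to 60 N. Pads are 19 mm wide; open, the fingers measure 117 mm over their backs; the gripper's body (75 mm by 190 mm) begins 51 mm behind the grasp point.
Start: joints at [61.163, 30.224, 82.088, -0, 67.689, -10.227], TCP at [0.199, 0.592, 0.223] pointing down, gripper open.
Joint ranges: [-176.69, 176.69], [-43.24, 126.21], [12.49, 139.97], [-82, 262], [0, 151.66], [-163.58, 163.58]. Speed limits (degrees/s): [159.86, 159.86, 180, 180, 180, 180].

INTERFACE

Orientations are given as a 3x3 rotation matrix whose columns are the frame's x, y, z axes.
In Python, from rig import bot, capture, camera_model gives the robot as it stands.
- The arm moves only by the tool apply_moves, never from a script. Its argument "plan" is text: rows parted by semicolons, each of 6 numbers parted by spaces: the shift along the tool's x, y, z in units of 0.05 m (1.0 is 0.05 m), then the turn, a rotation vector about the tool's x, y, z in units of 360 degrees (1.0 is 360 degrees). In form: dx dy dz ax ay az; .... A call has 1 to 10 rows; each row shifts and turns the commanded pose from where the row before left it, along the tool's axes as they then stand; what a row does not reach is not made up. A row lasts 1/12 s, in which the tool goes at most 41.7 mm and 7.16 degrees, less where a joint would pass 70% of its speed; a pose out of reach is approached as far as the arm can. A call with a number of a shift or a turn outside -1 to 1 is refused whole. A call with a gripper value outside its range is refused whole. "gripper" is the gripper command: -1 is shut, 1 is fully open, values between are in proportion, set as the call begins (left out, the last holds). The fingers move at their own pace and stop on an object; the grip force is fixed at half the most. Time passes only in rows, so rows that do not move let the fingers close. It gives the time, the measured TCP pose, the force, the opening and the grip force at its end, in the units of the state.
- bot.read_state(): the state, without advancing time (a new reading comes with each control period).
- capture(name): name is "side" or "top" or "wrist"; returns the picture (420x560x3 uint8, red, green, blue); there is no depth.
- camera_model(name): a dict with "vertical_fov" (degrees; the focal length in pixels is half the picture's height over the tangent of half this angle, whatever the lens; pixels are square), "cx", "cy" (the principal point, pixels), "position" and "rotation" of the camera in the world; the wrist camera has in their place "hand_eye" (4x4, takes a point from camera to tool coordinates, whose origin is the TCP and whose axes are the flange's). Camera axes: x right, y down, z forward; pixel columns grow to the right and rows downward; lengths in m; the calibration is good to about 2 mm. A picture is of the moment at which its call begins: read the wrist's pose just before it. camera_model takes no time and is no camera call.
- bot.hand_in(): hands the job in; it is judged then, once.
The state is a dict: "time_s": time; "joint_positions": joint angles; "qvel": joint speeds; "tau": joint torques, N m; "position": TCP position; "tcp_rot": TCP orientation; "force": force on the tool from outside, world axes, zero at the start; "moment": the same for the moment, N m; "opening": opening from 0.0 (shut) to 1.0 (fully open); "grasp_force": force on a finger pad.
Only numpy, scipy, OpenCV 4.12 (cv2) and the standard library are available. Lean on these libraries where they do the work, as an engineer would, in place of code of your own. Each camera call takes 0.05 s, during which the arm holds its last target. There are 200 camera calls.

TASK

A pod is already in the red coffee machine and the mug stands under its spout: make a large coffee. First push the raised metal lever down until it is fully closed, next switch the machine on by pressing the raised end of the white power rocker fully down, and only then press the large-cup button (the bigger of the two round ones) all the way in and let it come back up. Do it all by pushing: leave the small-cup button alone, leave the mug where it is, and do not disturb or pick up anything else.

Things in the scene. Friction and masses are not known exactly. Their poses are not given: they have to be found in the camera images.
- machine: Red pod coffee machine, fixed, 124 mm wide, 330 deep. Origin on the worktop, 140 mm behind its front edge, at mid-width; x to its back, y to the left seen from its front (robot side), z up. Head top (flat) 224 mm high, x -127 to 23. Behind it the control panel, x 29 to 129, 228 high: two cup buttons side by side, power rocker behind them. Tank at the back 199 high. Hinge cheeks at x = 4, 241 high.
- lever (a joint): Angle of the closing lever on its hinge, in rad: 0 = fully closed (lying level over the head, its stop), grows as its front end goes up, 1.12 = fully open. It starts raised between 0.75 and 1.1. A stiff hinge: it stays wherever it is left; about 2.5 N across the lever at its thumb pad moves it.
- lever_hinge (a point): Fixed point on the lever's hinge axis, at mid-width. The axis runs along the machine's y.
- lever_pad (a point): On the upper (outer) face of the lever's thumb pad, mid-width, 120 mm along the lever from the hinge axis, 6.5 mm out of its mid-plane, moving with it. Lever: plate, 76 mm wide, 8 thick (pad 11), free end 140 from the axis. Site z = outward normal: up when closed, leaning to the machine's back by the lever angle when raised. Push this face towards the robot and down along the arc to close.
- power (a joint): Angle of the power rocker in rad: 0 = off (its right-hand end, the machine's -y, stands up), 0.30 = on (right-hand end down). A stiff pivot: it stays wherever it is left; about 2 N on the raised end moves it, so press until it stops at 0.30. Starts off.
- power_axis (a point): Fixed point at the middle of the power rocker, on its pivot, which runs along the machine's x. The white rocker is 46 mm long (along the machine's y), 22 mm wide and 8 mm thick, in an aluminium bezel whose top is 4.5 mm below this point. Pressing on its left half leaves it off.
- power_on_end (a point): Point on the upper face of the rocker's right-hand half, the one with a small red line, 17.5 mm from the pivot. Press here, keeping off the left half. The point goes down about 5 mm from off to on.
- large_cup (a joint): Travel of the large-cup button in m: 0 = up, 0.005 = fully in. A spring brings it back; 1.4 N starts it and 5 N presses it fully in. A press counts from 0.0035.
- large_cup_top (a point): Centre of the top face of the large-cup button: round, white, 32 mm across with a dark cup sign, on the right side of the panel (machine's -y), 31 mm off the middle line; it stands 10 mm above the panel. Pressed straight down.
- small_cup (a joint): Travel of the small-cup button in m, like the other one. To be left alone.
- small_cup_top (a point): Centre of the top face of the small-cup button: round, white, 24 mm across, on the left side of the panel (machine's +y), 62 mm from the large-cup button.
- mug: Mug, light blue above and white below, loose, 78 mm across and 92 mm high, handle to one side, standing on the drip tray (30 mm high) under the spout. Origin: centre of its underside, z up.
- teaspoon: Steel teaspoon, 130 mm, lying loose at the front left. Bystander.
- egg_cup: Blue egg cup, 49 mm across, 53 mm high, loose, left of the machine. Bystander.
- lemon: Lemon, 72 mm long, loose, left of the machine. Bystander.
- matchbox: Yellow matchbox, 36x56x16 mm, loose, right of the machine. Bystander.
- lime: Lime, 55 mm long, loose, right of the machine. Bystander.

How it is judged:
By the outcome, as a careful person would: the job done as asked, in the order asked, and still so for the second after the job is handed in, with the robot touching nothing.
It also fails if it takes over 48 s, if anything falls off the work surface, if the arm or the gripper's body presses on something with over 40 N, if the wrist force passes 120 N, or if a joint passes its speed limit or range.

## Working session

There is one attempt and no reset: what is moved stays moved. The work goes in short steps, Python scripts to look and compute and a tool call to move; the robot and the scene stay as the last step left them, time stands still between calls to the robot, and variables do not carry over. Pictures are saved under pics/ and viewed, at most 10 in all, crops included, and the job is handed in when it is done.

Besides the shell and the picture viewer there is one more tool, called as name(argument=value, ...) on one line, values as JSON. apply_moves: Moves the arm, as the interface text tells. Its arguments: {"type":"object","properties":{"plan":{"type":"string"},"gripper":{"type":"number"}},"required":["plan"]}

```bash
mkdir -p pics; ls
python3 - <<'E'
from rig import bot,capture,camera_model
import cv2,json
for n in("side","top"):
    cv2.imwrite(f"pics/{n}0.png",cv2.cvtColor(capture(n),cv2.COLOR_RGB2BGR)); m=camera_model(n)
    print(n,{k:(v.tolist() if hasattr(v,'tolist') else v) for k,v in m.items()})
s=bot.read_state();print(s)
E
```

```text
pics
side {'vertical_fov': 47.56884549469569, 'cx': 279.36517472044187, 'cy': 210.37863401324375, 'position': [0.10632222236731523, -0.41015520863007393, 1.0393091865375237], 'rotation': [[0.7314831385752079, -0.5575384146835216, 0.39253450056313305], [-0.6818505613609255, -0.595153883016944, 0.4252900980526636], [-0.0034971348206161356, -0.5787424052910232, -0.8155029113166962]]}
top {'vertical_fov': 52.435202365055176, 'cx': 269.7747553924604, 'cy': 210.02358630440904, 'position': [0.3723296416462032, 0.04247547611602172, 0.9986204637188273], 'rotation': [[-0.07172890685073828, -0.9774256083838818, 0.1987313362240502], [-0.9974182137518737, 0.06960205790129011, -0.01767654977440881], [0.003445402446712398, -0.19948617398532614, -0.9798945839174111]]}
{'time_s': 0.1, 'joint_positions': array([ 6.11629970e+01,  3.02731584e+01,  8.21470581e+01, -4.11419671e-04,
        6.76892179e+01, -1.02258164e+01]), 'qvel': array([ 0.04078284, -0.07506034, -0.1389583 , -0.08121062, -0.0215809 ,
        0.05491262]), 'tau': array([-2.09737345e-04, -4.40986133e+01, -1.77149910e+01,  6.34490862e-02,
        5.34278643e-02, -5.11875692e-05]), 'position': array([0.19911092, 0.5917617 , 0.22168567]), 'tcp_rot': array([[-9.47706837e-01,  3.19140898e-01, -9.15405825e-04],
       [ 3.19142038e-01,  9.47705413e-01, -1.67634590e-03],
       [ 3.32544520e-04, -1.88082895e-03, -9.99998176e-01]]), 'force': array([ 1.00164143,  0.04992731, -0.53628474]), 'moment': array([-0.02638494,  0.04946698, -0.06465237]), 'grasp_force': 0.0, 'opening': 1.0032756826959521}
```

View pics/side0.png

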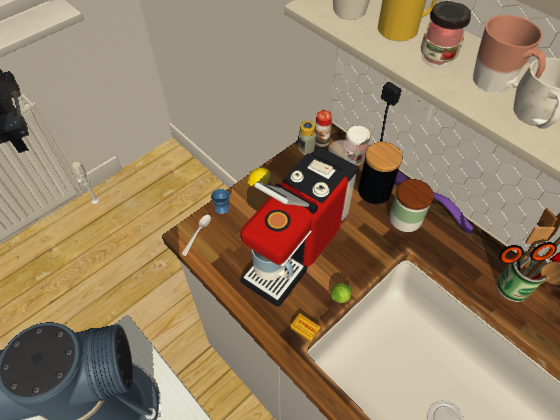

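View pics/top0.png

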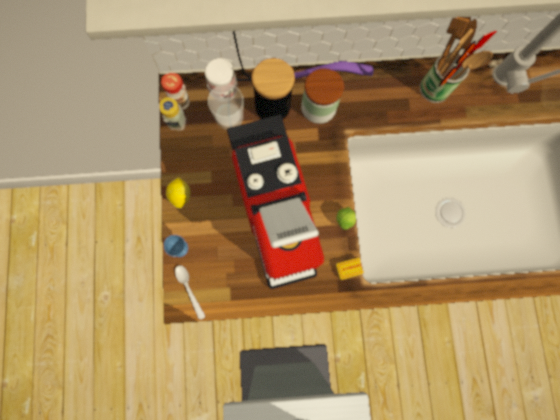

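Side view: red machine at centre, small button about (297,176), large (320,189), rocker (320,168), lever raised at about (285,195). Top view: small button (255,181), large (287,173), rocker (264,152), and the lever plate spans (260-317, 197-245).

```bash
cat > h.py <<'E'
import numpy as np,cv2
from rig import bot,capture,camera_model
def ray(n,u,v):
    m=camera_model(n);f=210/np.tan(np.radians(m['vertical_fov']/2))
    return np.array(m['position']),np.array(m['rotation'])@np.array([(u-m['cx'])/f,(v-m['cy'])/f,1])
def onz(n,u,v,z):
    p,d=ray(n,u,v);return p+d*(z-p[2])/d[2]
def tri(a,b):
    (p,d),(q,e)=ray("side",*a),ray("top",*b)
    t=np.linalg.lstsq(np.c_[d,-e],q-p,rcond=None)[0];A=p+d*t[0];B=q+e*t[1]
    return (A+B)/2,np.linalg.norm(A-B)
E
python3 - <<'E'
from h import *
S=cv2.imread("pics/side0.png");T=cv2.imread("pics/top0.png")
for n,I,box in(("side",S,(280,150,345,205)),("top",T,(240,135,305,195))):
    x0,y0,x1,y1=box;c=I[y0:y1,x0:x1]
    m=(c.min(2)>165).astype(np.uint8)
    k,l,st,ce=cv2.connectedComponentsWithStats(m)
    for i in range(1,k):
        if st[i,4]>25:
            u,v=ce[i]+[x0,y0];print(n,st[i],u.round(1),v.round(1),onz(n,u,v,.238).round(4))
a=cv2.resize(S[145:275,230:360],(560,560),interpolation=cv2.INTER_CUBIC)
b=cv2.resize(T[130:290,220:340],(420,560),interpolation=cv2.INTER_CUBIC)
cv2.imwrite("pics/c1.png",cv2.resize(np.hstack([a,b]),(800,457)))
E
```

```text
side [ 28  10  27  19 224] 321.6 168.7 [0.6364 0.0265 0.238 ]
side [11 21 12 11 74] 296.9 176.7 [0.5809 0.0473 0.238 ]
side [ 33  33  16  14 127] 320.9 189.8 [ 0.5931 -0.0135  0.238 ]
side [ 0 46  8  8 40] 283.2 199.6 [0.5167 0.0224 0.238 ]
top [  9   8  31  20 400] 264.2 152.7 [0.6365 0.0313 0.238 ]
top [ 40  30  17  18 188] 288.1 173.0 [ 0.5941 -0.0102  0.238 ]
top [ 10  40  12  14 124] 255.7 181.5 [0.5819 0.0508 0.238 ]
```

View pics/c1.png

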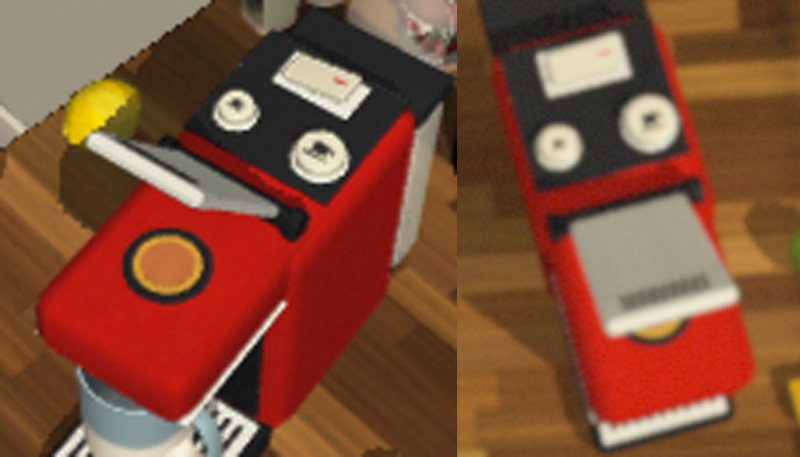

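Run:
```python
from h import *
L=tri((255.6,184.8),(272.9,245.5));R=tri((286.9,201.9),(318.3,232.6));print(L,R,np.linalg.norm(L[0]-R[0]))
X=np.array([.980,.196,0]);Y=np.array([-.196,.980,0])
big=np.array([.5936,-.012,.238]);mid=big+.031*Y
for n,z in((("l"),onz("top",256.7,208.4,.238)),("r",onz("top",303.3,195.8,.238)),("tipL",L[0]),("tipR",R[0]),("rock",np.array([.6365,.029,.238])),("rs",onz("side",313,208,.238))):
    print(n,z.round(4),"rel button-mid: x %.4f y %.4f"%((z-mid)@X,(z-mid)@Y))
print(tri((321.6,168.7),(264.2,152.7)),tri((296.9,176.7),(255.7,181.5)),tri((320.9,189.8),(288.1,173)))
# panel/head edges: front of machine
```

```text
(array([0.450545  , 0.02932186, 0.33829095]), np.float64(0.0017279929881998735)) (array([ 0.4645172 , -0.04213037,  0.34229684]), np.float64(0.00036357798056451486)) 0.07291563649572848
l [0.5313 0.0523 0.238 ] rel button-mid: x -0.0485 y 0.0443
r [ 0.5488 -0.0345  0.238 ] rel button-mid: x -0.0483 y -0.0442
tipL [0.4505 0.0293 0.3383] rel button-mid: x -0.1321 y 0.0376
tipR [ 0.4645 -0.0421  0.3423] rel button-mid: x -0.1324 y -0.0352
rock [0.6365 0.029  0.238 ] rel button-mid: x 0.0501 y 0.0008
rs [ 0.5469 -0.0354  0.238 ] rel button-mid: x -0.0503 y -0.0448
(array([0.64003113, 0.0306974 , 0.2307781 ]), np.float64(0.002138714495596461)) (array([0.58393493, 0.0506843 , 0.23228159]), np.float64(0.0007746490593880897)) (array([ 0.59588376, -0.01068623,  0.23276521]), np.float64(0.0007370195390174266))
```

apply_moves(plan="0 0 -0.8 0 0 -0.0166;0 0 -0.8 0 0 -0.0166;0 0 -0.8 0 0 -0.0166;0 0 -0.8 0 0 -0.0166;0 0 -0.8 0 0 -0.0166;0 0 0 0 0 0", gripper=-1)

```text
time_s: 0.6
position: [0.2009, 0.5953, 0.4324]
tcp_rot: [[-0.98, -0.199, 0.009], [-0.199, 0.98, 0.016], [-0.011, 0.014, -1.0]]
force: [-0.1, 0.4, 1.7]
opening: 0.629
grasp_force: 0.0
```

apply_moves(plan="-0.22 -0.75 0 0 0 0;-0.22 -0.75 0 0 0 0;-0.22 -0.75 0 0 0 0;-0.22 -0.75 0 0 0 0;-0.22 -0.75 0 0 0 0;-0.22 -0.75 0 0 0 0;-0.22 -0.75 0 0 0 0;-0.22 -0.75 0 0 0 0;-0.22 -0.75 0 0 0 0")

```text
time_s: 1.35
position: [0.3625, 0.2788, 0.4221]
tcp_rot: [[-0.981, -0.195, -0.001], [-0.195, 0.981, -0.0], [0.001, -0.0, -1.0]]
force: [0.6, 0.1, 1.0]
opening: 0.019
grasp_force: 0.0
```

apply_moves(plan="-0.22 -0.75 0 0 0 0;-0.22 -0.75 0 0 0 0;-0.22 -0.75 0 0 0 0;-0.22 -0.75 0 0 0 0;-0.22 -0.75 0 0 0 0;-0.22 -0.75 0 0 0 0;-0.22 -0.75 0 0 0 0;-0.22 -0.75 0 0 0 0;0 0 0 0 0 0;0 0 0 0 0 0")

```text
time_s: 2.18
position: [0.5078, 0.0019, 0.4213]
tcp_rot: [[-0.982, -0.191, -0.002], [-0.191, 0.982, 0.001], [0.002, 0.001, -1.0]]
force: [-0.1, 0.5, 0.1]
opening: 0.003
grasp_force: 0.0
```

apply_moves(plan="0 0 0.5 0 0 0;0 0 0.6 0 0 0;0 0 0.6 0 0 0;0.27 0 0.08 0 0 0;0.28 0 0.08 0 0 0;0.14 0 0.11 0 0 0;0.14 0 0.12 0 0 0;0.12 0 0.13 0 0 0;0.12 0 0.14 0 0 0;0 0 0 0 0 0")

```text
time_s: 3.02
position: [0.453, -0.0065, 0.3033]
tcp_rot: [[-0.981, -0.196, -0.003], [-0.196, 0.981, 0.0], [0.003, 0.001, -1.0]]
force: [-1.0, 0.6, -0.9]
opening: 0.008
grasp_force: 0.0
```

Run:
```python
from h import *
I=capture("side");J=capture("top")
a=cv2.resize(I[130:270,210:360],(430,400));b=cv2.resize(J[100:280,190:340],(333,400))
cv2.imwrite("pics/p2.png",cv2.cvtColor(np.hstack([a,b]),cv2.COLOR_RGB2BGR))
```

```text
(no output)
```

View pics/p2.png

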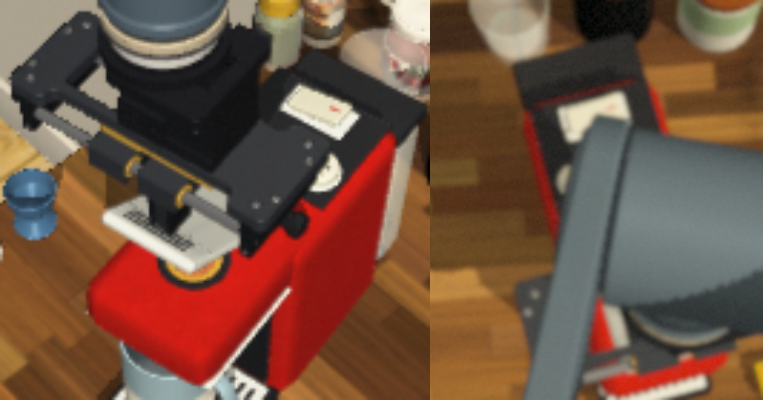

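The crop shows the closed fingers on the lever's pad (about (165,215)) with the lever partly lowered, so I'll continue the arc.

apply_moves(plan="0.1 0 0.15 0 0 0;0.1 0 0.15 0 0 0;0.08 0 0.16 0 0 0;0.07 0 0.17 0 0 0;0.05 0 0.17 0 0 0;0.05 0 0.17 0 0 0;0.02 0 0.12 0 0 0;0.02 0 0.1 0 0 0;0 0 0 0 0 0")

```text
time_s: 3.87
position: [0.4297, -0.0114, 0.2438]
tcp_rot: [[-0.981, -0.195, -0.003], [-0.195, 0.981, 0.001], [0.003, 0.001, -1.0]]
force: [-0.2, 0.2, -0.2]
opening: 0.007
grasp_force: 0.0
```

apply_moves(plan="0 0 0.08 0 0 0;0 0 0.04 0 0 0;0 0 0 0 0 0;0 0 0 0 0 0")

```text
time_s: 4.2
position: [0.4309, -0.0115, 0.239]
tcp_rot: [[-0.981, -0.195, 0.0], [-0.195, 0.981, 0.0], [-0.0, 0.0, -1.0]]
force: [-0.5, 0.8, 0.3]
opening: 0.003
grasp_force: 0.0
```

apply_moves(plan="0 0 0.04 0 0 0;0 0 0.04 0 0 0;0 0 0 0 0 0")

```text
time_s: 4.45
position: [0.4312, -0.0116, 0.2383]
tcp_rot: [[-0.981, -0.196, 0.001], [-0.196, 0.981, -0.001], [-0.001, -0.001, -1.0]]
force: [-6.7, 1.4, 26.8]
opening: 0.002
grasp_force: 13.1
```

Hard stop at z = 0.238, which matches the closed-pad height (27 N). Now up and over to the rocker's right end.

apply_moves(plan="0 0 -0.5 0 0 0;0 0 -0.8 0 0 0;-0.7 -0.07 0 0 0 0;-0.7 -0.07 0 0 0 0;-0.7 -0.07 0 0 0 0;-0.7 -0.07 0 0 0 0;-0.7 -0.07 0 0 0 0;-0.7 -0.08 0 0 0 0;0 0 0 0 0 0;0 0 0 0 0 0")

```text
time_s: 5.28
position: [0.6421, 0.0086, 0.2985]
tcp_rot: [[-0.981, -0.196, -0.001], [-0.196, 0.981, 0.0], [0.001, 0.001, -1.0]]
force: [-1.0, -0.1, -1.4]
opening: 0.006
grasp_force: 0.0
```

Run:
```python
from h import *
print(bot.read_state()['position'])
I=capture("side");W=capture("wrist")
a=cv2.resize(I[130:270,210:360],(430,400));b=cv2.resize(W,(370,400))
cv2.imwrite("pics/p3.png",cv2.cvtColor(np.hstack([a,b]),cv2.COLOR_RGB2BGR))
```

```text
[0.64210684 0.00855663 0.29854985]
```

View pics/p3.png

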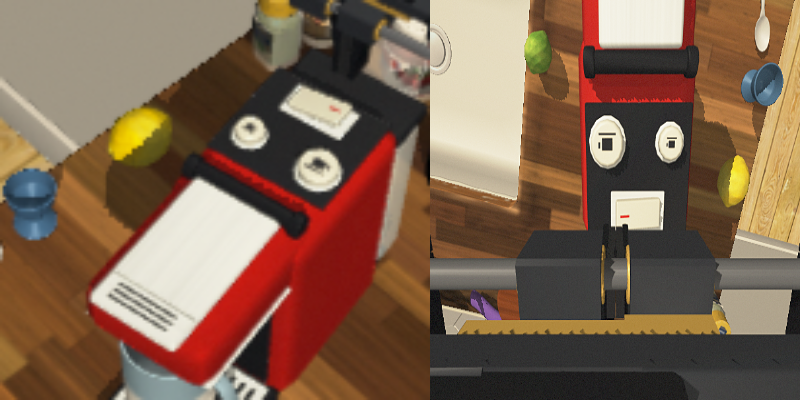

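Lever lies closed on the head. The wrist view shows large button at (607,141), small at (669,142) and rocker at (637,210) with the red line at (625,216); I'll check these by ray.

Run:
```python
from h import *
m=camera_model("wrist");s=bot.read_state();f=210/np.tan(np.radians(m['vertical_fov']/2));H=np.array(m['hand_eye'])
I=cv2.imread("pics/p3.png")
for n,u,v,z in(("large",606,143,.238),("small",669,142.5,.238),("rock",637,211,.236),("red",625,216,.241),("hingeL",588,62,.236),("hingeR",694,61,.236)):
    u=(u-430)*560/370;v=v*1.05
    d=s['tcp_rot']@H[:3,:3]@np.array([(u-m['cx'])/f,(v-m['cy'])/f,1]);p=s['position']+s['tcp_rot']@H[:3,3]
    print(n,(p+d*(z-p[2])/d[2]).round(4))
```

```text
large [ 0.5976 -0.0097  0.238 ]
small [0.5854 0.0494 0.238 ]
rock [0.6388 0.0303 0.236 ]
red [0.6432 0.0185 0.241 ]
hingeL [ 0.551  -0.0352  0.236 ]
hingeR [0.5316 0.0591 0.236 ]
```

apply_moves(plan="0 0 0.5 0 0 0;0 0 0.4 0 0 0;0 0 0.1 0 0 0;0 0 0.1 0 0 0;0 0 0 0 0 0")

```text
time_s: 5.8
position: [0.6402, 0.0083, 0.245]
tcp_rot: [[-0.981, -0.195, -0.001], [-0.195, 0.981, 0.0], [0.001, 0.0, -1.0]]
force: [0.5, 0.1, 0.5]
opening: 0.006
grasp_force: 0.0
```

apply_moves(plan="0 0 0.04 0 0 0;0 0 0.04 0 0 0;0 0 0.04 0 0 0;0 0 0 0 0 0")

```text
time_s: 6.13
position: [0.6418, 0.0078, 0.2399]
tcp_rot: [[-0.981, -0.195, 0.002], [-0.195, 0.981, -0.001], [-0.002, -0.002, -1.0]]
force: [0.2, -1.3, 2.3]
opening: 0.007
grasp_force: 0.8
```

apply_moves(plan="0 0 0.04 0 0 0;0 0 0.04 0 0 0;0 0 0 0 0 0")

```text
time_s: 6.38
position: [0.6419, 0.0078, 0.2362]
tcp_rot: [[-0.981, -0.195, 0.002], [-0.195, 0.981, -0.001], [-0.002, -0.002, -1.0]]
force: [0.3, -1.2, 4.3]
opening: 0.007
grasp_force: 2.2
```

apply_moves(plan="0 0 0.03 0 0 0;0 0 0 0 0 0")

```text
time_s: 6.55
position: [0.642, 0.0078, 0.236]
tcp_rot: [[-0.981, -0.195, 0.003], [-0.195, 0.981, -0.001], [-0.003, -0.002, -1.0]]
force: [-1.6, -1.7, 9.9]
opening: 0.001
grasp_force: 5.0
```

apply_moves(plan="0 0 0.03 0 0 0;0 0 0 0 0 0;0 0 0 0 0 0")

```text
time_s: 6.8
position: [0.642, 0.0078, 0.2358]
tcp_rot: [[-0.981, -0.196, 0.004], [-0.196, 0.981, -0.002], [-0.004, -0.002, -1.0]]
force: [-2.8, -2.0, 15.0]
opening: 0.003
grasp_force: 7.5
```

apply_moves(plan="0 0 -0.3 0 0 0;0 0 -0.5 0 0 0;0 0 -0.5 0 0 0;0 0 0 0 0 0")

```text
time_s: 7.13
position: [0.6437, 0.0085, 0.3022]
tcp_rot: [[-0.981, -0.196, 0.009], [-0.196, 0.981, -0.001], [-0.009, -0.002, -1.0]]
force: [0.8, -0.0, 0.4]
opening: 0.006
grasp_force: 0.0
```

Run:
```python
from h import *
I=capture("side");W=capture("wrist")
a=cv2.resize(I[150:210,270:350],(430,322));b=cv2.resize(W[90:260,220:390],(322,322))
cv2.imwrite("pics/p4.png",cv2.cvtColor(np.hstack([a,b]),cv2.COLOR_RGB2BGR))
```

```text
(no output)
```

View pics/p4.png

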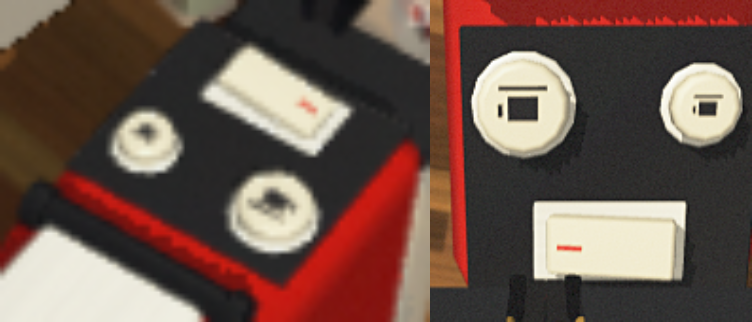

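The rocker now lies with its red-line end down and left end up (side face visible at (680,250)): it is on. Next, the large button.

apply_moves(plan="0.5 -0.1 0 0 0 0;0.5 -0.09 0 0 0 0;0 0 0 0 0 0;0 0 0.4 0 0 0;0 0 0.4 0 0 0;0 0 0.2 0 0 0;0 0 0 0 0 0")

```text
time_s: 7.82
position: [0.5914, -0.0101, 0.2431]
tcp_rot: [[-0.981, -0.195, -0.008], [-0.195, 0.981, 0.002], [0.008, 0.004, -1.0]]
force: [0.6, -0.2, -0.3]
opening: 0.008
grasp_force: 0.0
```

apply_moves(plan="0 0 0.05 0 0 0;0 0 0.05 0 0 0;0 0 0.05 0 0 0;0 0 0.05 0 0 0;0 0 0 0 0 0")

```text
time_s: 8.23
position: [0.5945, -0.0107, 0.2375]
tcp_rot: [[-0.981, -0.195, 0.002], [-0.195, 0.981, -0.0], [-0.002, -0.0, -1.0]]
force: [0.8, -0.2, 2.1]
opening: 0.005
grasp_force: 1.0
```

apply_moves(plan="0 0 0.05 0 0 0;0 0 0.05 0 0 0;0 0 0 0 0 0")

```text
time_s: 8.48
position: [0.5945, -0.0108, 0.2334]
tcp_rot: [[-0.981, -0.195, 0.002], [-0.195, 0.981, -0.0], [-0.002, -0.001, -1.0]]
force: [-0.4, 0.9, 5.0]
opening: 0.006
grasp_force: 2.4
```

apply_moves(plan="0 0 0.04 0 0 0;0 0 0 0 0 0;0 0 0 0 0 0")

```text
time_s: 8.73
position: [0.5946, -0.0108, 0.2332]
tcp_rot: [[-0.981, -0.196, 0.003], [-0.196, 0.981, -0.001], [-0.003, -0.001, -1.0]]
force: [-2.8, 0.8, 14.9]
opening: 0.006
grasp_force: 7.2
```

Fully in (15 N, about 5 mm of travel). I'll lift clear and check.

apply_moves(plan="0 0 -0.2 0 0 0;0 0 -0.4 0 0 0;0 0 -0.7 0 0 0;0 0 -0.7 0 0 0;0 0 -0.7 0 0 0;-0.3 0 -0.3 0 0 0;0 0 0 0 0 0;0 0 0 0 0 0")

```text
time_s: 9.4
position: [0.6087, -0.0078, 0.3803]
tcp_rot: [[-0.981, -0.196, 0.001], [-0.196, 0.981, -0.0], [-0.001, -0.001, -1.0]]
force: [-0.3, -0.1, -0.3]
opening: 0.005
grasp_force: 0.0
```

Run:
```python
from h import *
I=capture("side");W=capture("wrist")
a=cv2.resize(I[130:310,170:360],(422,400));b=cv2.resize(W,(370,278));b=cv2.copyMakeBorder(b,0,122,0,0,0)
cv2.imwrite("pics/p5.png",cv2.cvtColor(np.hstack([a,b]),cv2.COLOR_RGB2BGR))
```

```text
(no output)
```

View pics/p5.png

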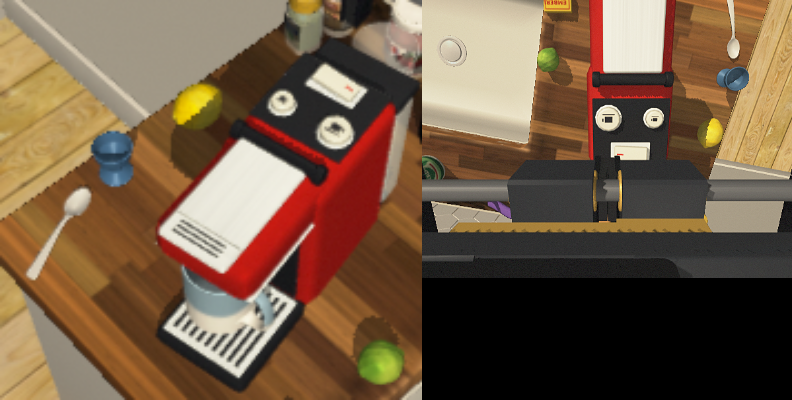

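The lever is closed, the rocker is on, the large button at (335,132) is back up, the mug is in place and the other objects look undisturbed.

```bash
python3 -c "
from rig import bot
print(bot.hand_in())"
```

```text
the job is handed in; nothing more can be done
None
```

I closed the lever, switched the rocker on, then pressed the large-cup button fully in and let it come back up; the job is handed in, and the last pictures showed nothing else disturbed.

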